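# Swing the spool tray to the winder, lock it with the sprung pin and load the white spool

### The job

Pull the red-handled sprung pin back and park it in its side holding notch so it stays back by itself, then push the empty tray by its corner round to its stop post. Next free the handle from the notch so that the pin snaps fully home and locks the tray, and only then stand the white thread spool upright in the tray's black cup and let go of it. Leave everything else on the table where it is.

Things in the scene. Friction and masses are not known exactly. Their poses are not given: they have to be found in the camera images.
- stand: Fixed grey stand, 120 x 240 mm. Origin: on the swing tray's vertical pivot axis at table height. Its +y axis is the direction in which the sprung pin is pulled back. The pin housing with its aluminium gate plate (top at z = 55 mm) lies at y = +70 to +176 mm, x = -50 to +34 mm. Pivot top at z = 52 mm.
- index_pin (a joint): Pin travel along the stand's +y, m: 0 fully home, 0.050 fully back; a spring (6.5 N at home, 13 N fully back) drives it home. The tray's index wheel is free of it from 0.018. The wheel has a wide gap at the start headings, then a land (let go there, the pin rests on it at about 0.016), then a 17 mm notch that takes the 12 mm pin when the tray is at its stop.
- pin_handle (a joint): Handle travel sideways along the stand's -x, m: 0 in the straight slot, 0.024 fully aside in the holding notch; a light spring (0.6 N) returns it. The gate lets it go aside or back only while index_pin is above 0.043 (0.047 to 0.049 is best). Let go at 0.024, the pin settles to index_pin 0.035, held behind a lip. To free it pull back above 0.043, bring it to 0, let go.
- handle_grip (a point): Middle of the upright red handle knob, 24 mm in diameter, 52 mm tall, z = 60 to 112 mm; this point at z = 86 mm. It moves with both pin travels. Free all round and from above; the gate plate is 5 mm below the knob.
- swing_tray (a joint): Tray heading about the pivot, counter-clockwise from above, rad: starts at 0 to 0.2, hard stop at 0.9 (a dark steel post on the stand, top z = 52 mm, on the tray's counter-clockwise side). About 0.1 N m of friction: it stays where left. With the pin home it is blocked from about 0.25 on; with the pin home in the notch at the stop it has about 0.05 of play.
- push_corner (a point): Point to push: outer face of the tray's long side wall on its clockwise side, near the outer corner, 160 mm along and 55 mm aside of the tray's centre line, at z = 45 mm. Push square to the wall, counter-clockwise about the pivot. Tray: 180 mm pivot to end, 110 mm wide, underside z = 22, floor z = 30, blue walls up to z = 55 mm. Its long axis points at -1.971 + heading rad in the stand's frame.
- cup_floor (a point): Centre of the inner floor of the black cup on the tray, 110 mm from the pivot on the tray's centre line, at z = 33 mm. Inner diameter 70 mm, rim at z = 46 mm; outer diameter 78 mm. Moves with the tray.
- spool_white_center (a point): Centre (half-way up) of the white thread spool: upright cylinder 52 mm in diameter, 120 mm tall, black ends, about 0.18 kg, loose on the table. z axis along the spool. Grasp it above its middle (20 mm above this point is good). It may stand at any of the three spool places.
- spool_blue_center (a point): Centre of the blue spool, same size; leave it alone.
- spool_orange_center (a point): Centre of the orange spool, same size; leave it alone.
- mallet: Wooden mallet lying on the table, 260 mm long; leave it alone.
- screwdriver: Yellow-handled screwdriver lying on the table, 190 mm long; leave it alone.
- eyelet_tin: Eyelet tin, 72 mm in diameter, 60 mm tall; leave it alone. Origin at its underside.
- headboard: Flat aluminium headboard plate, 130 x 90 x 8 mm, lying on the table; leave it alone.
- seam_brush: Red-handled brush lying on the table, 200 mm long; leave it alone.
There are look-alikes about, which are no part of the job. Of the things that look like the part that bears spool_white_center, the largest one is meant.

How it is judged (in metres and radians):
On the way, in this order (a step that is already met when the one before it is completed fails the run):
1. the pin is parked in its holding notch and stays there with the fingers off it (value of joint index_pin between 0.03 and 0.04 m and value of joint pin_handle above 0.018 m and contact force between the fingers and pin_handle below 0.2 N), for 0.3 s.
2. the tray is pushed round to its stop while the pin stays parked (value of joint index_pin between 0.03 and 0.04 m and value of joint pin_handle above 0.018 m and value of joint swing_tray above 0.86 rad), for 0.2 s.
3. the pin has snapped fully home into the tray's notch (value of joint index_pin below 0.005 m and value of joint swing_tray above 0.84 rad), for 0.2 s.
4. the white spool stands in the tray's cup (horizontal distance between spool_white_center and cup_floor below 0.012 m and z of spool_white_center in the frame of cup_floor below 0.066 m and angle between spool_white_center's own z axis and vertical below 0.09 rad), for 0.2 s.
At the end, for the whole second after the job is handed in: The pin is home (within 5 mm) in the tray's notch with the tray at its stop (within 0.06 rad), and the white spool stands in the cup: on its floor (centre less than 66 mm above it), within 12 mm of its centre, within 0.09 rad of upright, at rest (all of step 3 and all of step 4 and linear speed of spool_white below 0.02 m/s and velocity of joint swing_tray below 0.05 rad/s); the robot touches nothing.
It fails at once if another spool is moved more than 30 mm (distance of any of spool_blue_center, spool_orange_center from where it was at the start of the episode above 0.03 m).
It fails at once if a tool, the tin or the headboard plate is moved more than 30 mm (distance of any of mallet, screwdriver, eyelet_tin, headboard, seam_brush from where it was at the start of the episode above 0.03 m).
It fails at once if the white spool is tipped over (angle between spool_white_center's own z axis and vertical above 0.6 rad).
It also fails if it takes over 72 s, if anything falls off the work surface, if the arm or the gripper's body presses on something with over 40 N, if the wrist force passes 120 N, or if a joint passes its speed limit or range.

### The arm

A 7-joint arm with a two-finger parallel gripper is mounted at the origin on the work surface. World frame = base frame: x ahead of the robot, y to its left, z up, the work surface at z = 0. Lengths are in mm, angles in degrees, forces in N, time in s.
With the tool pointing down it reaches from about 425 to 925 mm from the base axis. Payload 6.8 kg.
Tool frame: the origin (TCP) lies at the centre of the arm's flange, where the gripper is bolted on; the fingertips stand 173 mm ahead of it and the grasp point (between the pads) lies 155 mm ahead of it; z points along the fingers, y is the line along which they close (so a half turn about z gives the same grasp; the last joint's range is limited). The gripper opens to 85 mm and grips with 20 to 120 N. Pads are 22 mm wide; open, the fingers measure 114 mm over their backs; the gripper's body (76 mm by 85 mm) begins 54 mm behind the grasp point. The pads swing forward as they close: fully open they stand 13 mm farther back than shut.
Start: joints at [-73.803, 27.33, 1.283, 89.118, -0.659, 63.558, -4.761], TCP at [257.125, 624.123, 404.708] pointing down, gripper open.
Joint ranges: [-169.35, 169.35], [-19.33, 120.38], [-80.79, 83.38], [13.8, 139.57], [-78.32, 258.32], [9.67, 109.79], [-169.56, 169.56]. Speed limits (degrees/s): [136.94, 136.94, 180, 180, 180, 180, 180].

### API

Orientations are given as a 3x3 rotation matrix whose columns are the frame's x, y, z axes.
In Python, from workcell import * gives the robot as it stands.
- The arm moves only by the tool apply_moves, never from a script. Its argument "plan" is a list of rows, each an object with "slide": the shift along the world's x, y, z in m, a list of three; "rot": the turn, a rotation vector about the world's x, y, z in rad, a list of three; "hand": the finger opening in m, from 0 to 0.0854. A call has 1 to 5 rows; each row shifts and turns the commanded pose from where the row before left it; what a row does not reach is not made up. A row lasts 1/12 s, in which the tool goes at most 41.7 mm and 7.16 degrees, less where a joint would pass 70% of its speed; a pose out of reach is approached as far as the arm can. A call with a gripper value outside its range is refused whole. The fingers move at their own pace and stop on an object; the grip force is fixed at half the most. Time passes only in rows, so rows that do not move let the fingers close. It gives the time, the measured TCP pose, the force, the opening and the grip force at its end, in the units of the state.
- read_state(): the state, without advancing time (a new reading comes with each control period).
- snapshot(name): name is "side" or "top"; returns a dict with "pixels" (420x560x3 uint8, red, green, blue), "mtx" (3x3 intrinsics, pixels), "k1" (the pictures are not rectified: a ray, as slopes to the right and down, at radius r is drawn at 1 + k1 r^2 times it, then the intrinsics apply), "position" and "attitude" of the camera in the world. Camera axes: x right, y up, looking along -z (the intrinsics and any distortion apply to the point x, -y, -z); pixel columns grow to the right and rows downward; lengths in mm; the calibration is good to about 2 mm. A picture is of the moment at which its call begins. There is no depth.
- finish_job(): hands the job in; it is judged then, once.
The state is a dict: "t": time; "qpos": joint angles; "dq": joint speeds; "tau": joint torques, N m; "eef_pos": TCP position; "orientation": TCP orientation; "ft_force": force on the tool from outside, world axes, zero at the start; "torque": the same for the moment, N m; "finger_gap": finger opening in mm; "gripper_force": force on a finger pad.
Only numpy, scipy, OpenCV 4.12 (cv2) and the standard library are available. Lean on these libraries where they do the work, as an engineer would, in place of code of your own. Each camera call takes 0.05 s, during which the arm holds its last target. There are 200 camera calls.

## Working session

There is one attempt and no reset: what is moved stays moved. The work goes in short steps, Python scripts to look and compute and a tool call to move; the robot and the scene stay as the last step left them, time stands still between calls to the robot, and variables do not carry over. Pictures are saved under pics/ and viewed, at most 10 in all, crops included, and the job is handed in when it is done.

Besides the shell and the picture viewer there is one more tool, called after "Request:" as name(argument=value, ...) on one line, values as JSON. apply_moves: Moves the arm, as the interface text tells. Its arguments: {"type":"object","properties":{"plan":{"type":"array"}},"required":["plan"]}

```bash
ls; mkdir -p pics
cat > h.py <<'E'
from workcell import *
import numpy as np, cv2
def snap(n,f=None):
    s=snapshot(n)
    if f: cv2.imwrite(f,s['pixels'][:,:,::-1])
    return s
def ray(s,u,v):
    K=np.array(s['mtx'],float); k=float(s['k1'])
    p=cv2.undistortPoints(np.array([[[u,v]]],float),K,np.array([k,0,0,0.]))[0,0]
    d=np.array(s['attitude'])@np.array([p[0],-p[1],-1.]); return np.array(s['position'],float),d
def onz(s,u,v,z):
    o,d=ray(s,u,v); return o+d*(z-o[2])/d[2]
def proj(s,P):
    c=np.array(s['attitude']).T@(np.array(P,float)-np.array(s['position']))
    x,y=c[0]/-c[2],-c[1]/-c[2]; f=1+float(s['k1'])*(x*x+y*y)
    K=np.array(s['mtx']); return K[0,0]*x*f+K[0,2],K[1,1]*y*f+K[1,2]
E
python3 - <<'E'
from h import *
for n in('top','side'):
    s=snap(n,f'pics/{n}0.png'); print(n,s['mtx'],s['k1'],s['position'],s['attitude'])
print(read_state())
E
```

```text
pics
top [[478.89250455   0.         291.59935101]
 [  0.         478.89250455 212.52530947]
 [  0.           0.           1.        ]] -0.11646570757385662 [ 367.59446153  -11.2438609  1197.82915806] [[-0.01282898  0.99626117 -0.08543474]
 [-0.99989438 -0.01336537 -0.00570931]
 [-0.00682983  0.08535247  0.99632741]]
side [[403.47750337   0.         278.25090973]
 [  0.         403.47750337 209.42121124]
 [  0.           0.           1.        ]] -0.1147993719368551 [ 192.81234966 -926.57298723  761.07583101] [[ 0.96446     0.15718923 -0.21238751]
 [-0.26418289  0.55865685 -0.78619967]
 [-0.00493038  0.81436728  0.58032889]]
{'t': 0.1, 'qpos': array([-73.80420703,  27.37139375,   1.28363102,  89.17434382,
        -0.65809652,  63.55883708,  -4.76096809]), 'dq': array([ 0.08393202, -0.05523613,  0.05256668, -0.2169452 , -0.04789692,
        0.02282318,  0.04459338]), 'tau': array([ 4.86031466e-03, -5.97761965e+01,  1.61400698e+00, -2.81952685e+01,
        1.28569620e-02,  5.04866344e-03,  2.34519369e-06]), 'eef_pos': array([257.03271058, 623.86347659, 403.80746499]), 'orientation': array([[-9.24607447e-01,  3.80921026e-01, -4.91024073e-04],
       [ 3.80921307e-01,  9.24606036e-01, -1.62376511e-03],
       [-1.64522449e-04, -1.68838684e-03, -9.99998561e-01]]), 'ft_force': array([ 1.12018212, -0.12983347, -1.19142588]), 'torque': array([-0.00897406,  0.05068508,  0.02021542]), 'gripper_force': 0.0, 'finger_gap': 85.2959068191973}
```

View pics/top0.png

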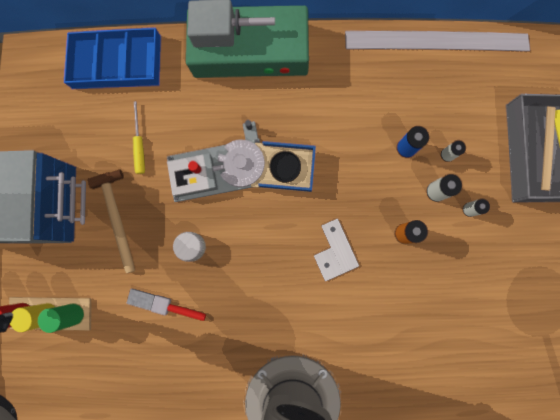

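View pics/side0.png

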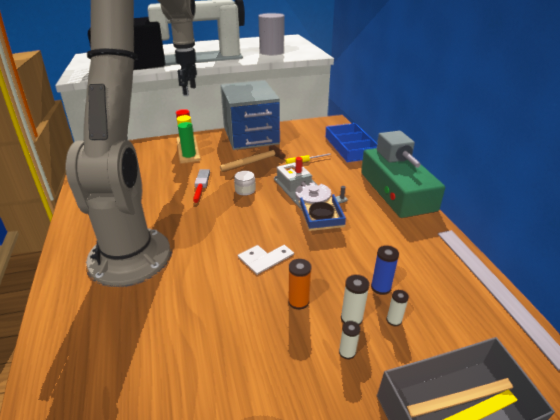

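The top view shows the stand at about (215,170), the red knob at (194,168), the tray with its cup at (286,166), and the post at (250,130). There are three white look-alikes: (444,188) large, and (454,150) and (478,208), both small. The large one at (444,188) fits, because it matches the blue and orange spools in size. I'll confirm it in one enlarged crop.

Run:
```python
from h import *
s=snap('top'); im=s['pixels'][:,:,::-1]
a=cv2.resize(im[115:215,150:330],None,fx=4,fy=4,interpolation=cv2.INTER_CUBIC)
b=cv2.resize(im[115:255,390:500],None,fx=2.857,fy=2.857,interpolation=cv2.INTER_CUBIC)[:400]
cv2.imwrite('pics/c1.png',a); cv2.imwrite('pics/c2.png',b)
hsv=cv2.cvtColor(im,cv2.COLOR_BGR2HSV)
def cent(m,x0,x1,y0,y1):
    mm=np.zeros_like(m);mm[y0:y1,x0:x1]=m[y0:y1,x0:x1]
    n,l,st,c=cv2.connectedComponentsWithStats(mm); i=1+np.argmax(st[1:,4]); return c[i],st[i]
red=((hsv[...,0]<8)|(hsv[...,0]>172))&(hsv[...,1]>150)&(hsv[...,2]>90)
c,st=cent(red.astype(np.uint8)*255,175,215,150,190);print('knob',c,st,onz(s,*c,112)[:2])
dk=(hsv[...,2]<60).astype(np.uint8)*255
c,st=cent(dk,262,310,145,190);print('cup',c,st,onz(s,*c,42))
for n,(x0,x1,y0,y1) in dict(blue=(408,432,122,150),white=(440,466,172,200),w2=(448,470,138,160),w3=(472,492,198,216),orange=(405,430,220,245)).items():
    c,st=cent(dk,x0,x1,y0,y1);print(n,c,st,onz(s,*c,120)[:2])
```

```text
knob [194.01941748 166.90291262] [189 161  12  12 103] [569.56873011 219.17241622]
cup [284.87988827 166.28351955] [270 152  30  30 716] [580.42186966  10.35547235  42.        ]
blue [417.39175258 137.10309278] [408 127  21  21 291] [ 631.10402487 -298.10331763]
white [450.34006734 185.10774411] [440 175  22  21 297] [ 518.30753568 -370.33948033]
w2 [457.7804878  147.71544715] [452 141  13  14 123] [ 605.68619988 -392.36650803]
w3 [481.54074074 206.21481481] [475 199  14  15 135] [ 468.72038777 -441.92636477]
orange [415.73178808 231.1192053 ] [406 221  21  21 302] [ 413.96345142 -285.76942203]
```

View pics/c1.png

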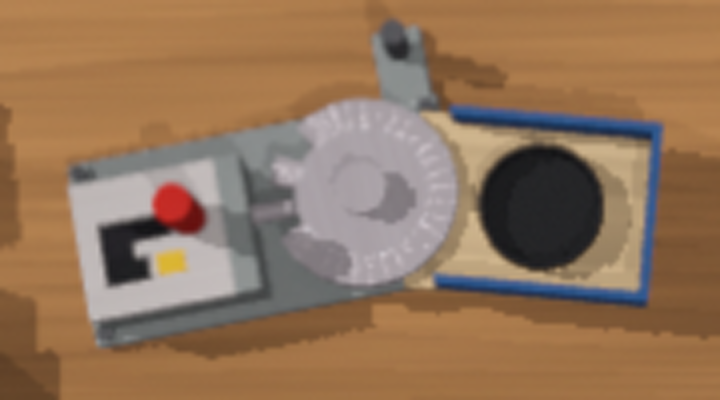

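View pics/c2.png

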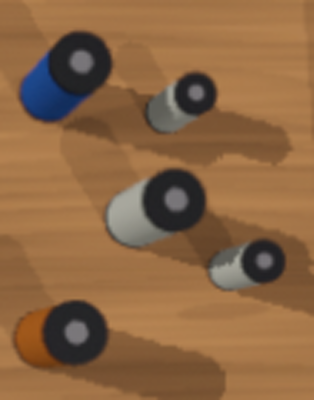

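The enlarged crop confirms it: the large white spool's top is at (450,185), the same size as the blue one at (417,137) and the orange one at (416,231). The other two are clearly smaller. Next I'll work out the stand frame.

```bash
cat > geo.py <<'E'
from h import *
s=snap('top')
P=lambda x,y,z:onz(s,150+x/4-.375,115+y/4-.375,z)[:2]
piv=P(359,186,52); ang=lambda d:np.degrees(np.arctan2(d[1],d[0]))
if __name__=='__main__':
    print('piv',piv)
    print('stand y dirs',ang(P(68,185,55)-P(213,155,55)),ang(P(100,345,15)-P(380,292,15)),ang(P(70,165,15)-P(300,120,15)),ang(P(68,185,55)-P(93,322,55))+90)
    print('knob',P(172,203,112),P(172,203,112)-piv,ang(P(172,203,112)-piv))
    cup=np.array([580.42,10.36]); cup2=P(541,207,46);print('cup',cup2,ang(cup2-piv),np.linalg.norm(cup2-piv))
    print('wall dirs',ang(P(662,124,55)-P(452,107,55)),ang(P(645,302,55)-P(436,282,55)))
    for q in[(662,124),(645,302)]: print(P(*q,55)-piv)
E
python3 geo.py
```

```text
piv [593.02338323 120.73105963]
stand y dirs 100.62944536632463 99.87312609941812 100.03875321300212 101.1127787733535
knob [573.21480678 222.46785321] [-19.80857645 101.73679358] 101.01787837580133
cup [579.45939377  10.29519637] -97.00213155914724 111.2657256552238
wall dirs -95.56223486718844 -96.31095708126618
[  34.93067786 -184.67541603]
[ -73.98266139 -172.4793092 ]
```

Request:
apply_moves(plan=[{"slide":[0.021,-0.027,-0.006],"rot":[0,0,0.115],"hand":0.085},{"slide":[0.021,-0.027,-0.006],"rot":[0,0,0.115],"hand":0.085},{"slide":[0.021,-0.027,-0.006],"rot":[0,0,0.115],"hand":0.085},{"slide":[0.021,-0.027,-0.006],"rot":[0,0,0.115],"hand":0.085},{"slide":[0.021,-0.027,-0.006],"rot":[0,0,0.115],"hand":0.085}])

```text
t: 0.62
eef_pos: [362.8, 487.7, 374.3]
orientation: [[-0.982, -0.189, -0.0], [-0.189, 0.982, -0.0], [0.0, -0.0, -1.0]]
ft_force: [0.3, 0.4, -0.6]
finger_gap: 84.8
gripper_force: 0.0
```

Request:
apply_moves(plan=[{"slide":[0.021,-0.027,-0.006],"rot":[0,0,0],"hand":0.085},{"slide":[0.021,-0.027,-0.006],"rot":[0,0,0],"hand":0.085},{"slide":[0.021,-0.027,-0.006],"rot":[0,0,0],"hand":0.085},{"slide":[0.021,-0.027,-0.006],"rot":[0,0,0],"hand":0.085},{"slide":[0.021,-0.027,-0.006],"rot":[0,0,0],"hand":0.085}])

```text
t: 1.03
eef_pos: [467.9, 352.6, 344.5]
orientation: [[-0.983, -0.183, 0.0], [-0.183, 0.983, 0.0], [-0.0, 0.0, -1.0]]
ft_force: [0.9, 0.5, 0.4]
finger_gap: 85.0
gripper_force: 0.0
```

Request:
apply_moves(plan=[{"slide":[0.021,-0.027,-0.006],"rot":[0,0,0],"hand":0.085},{"slide":[0.021,-0.027,-0.006],"rot":[0,0,0],"hand":0.085},{"slide":[0.021,-0.027,-0.006],"rot":[0,0,0],"hand":0.085},{"slide":[0.021,-0.027,-0.006],"rot":[0,0,0],"hand":0.085},{"slide":[0,0,0],"rot":[0,0,0],"hand":0.085}])

```text
t: 1.45
eef_pos: [555.1, 238.2, 319.5]
orientation: [[-0.985, -0.173, 0.001], [-0.173, 0.985, -0.005], [-0.0, -0.005, -1.0]]
ft_force: [0.0, -0.2, -1.2]
finger_gap: 84.8
gripper_force: 0.0
```

Request:
apply_moves(plan=[{"slide":[0.022,-0.024,-0.02],"rot":[0,0,0],"hand":0.085},{"slide":[0,0,0],"rot":[0,0,0],"hand":0.085},{"slide":[0,0,0],"rot":[0,0,0],"hand":0.085},{"slide":[0,0,0],"rot":[0,0,0],"hand":0.085}])

```text
t: 1.78
eef_pos: [572.9, 222.5, 300.6]
orientation: [[-0.983, -0.183, -0.001], [-0.183, 0.983, 0.0], [0.001, 0.0, -1.0]]
ft_force: [0.2, 0.3, 1.2]
finger_gap: 85.0
gripper_force: 0.0
```

Run:
```python
from h import *
s=snap('side'); im=s['pixels'][:,:,::-1]; print(read_state()['eef_pos'])
u,v=map(int,proj(s,[573,222,86])); print(u,v)
cv2.imwrite('pics/c3.png',cv2.resize(im[v-80:v+60,u-80:u+80],None,fx=4,fy=4,interpolation=cv2.INTER_CUBIC))
hsv=cv2.cvtColor(im,cv2.COLOR_BGR2HSV)
red=(((hsv[...,0]<8)|(hsv[...,0]>172))&(hsv[...,1]>150)&(hsv[...,2]>80))
ys,xs=np.nonzero(red[v-30:v+30,u-25:u+25]); print(xs.min()+u-25,xs.max()+u-25,ys.min()+v-30,ys.max()+v-30, np.mean(xs)+u-25,np.mean(ys)+v-30)
```

```text
[572.68388191 223.17518327 300.9134265 ]
297 165
295 302 157 172 298.35555555555555 164.4777777777778
```

View pics/c3.png

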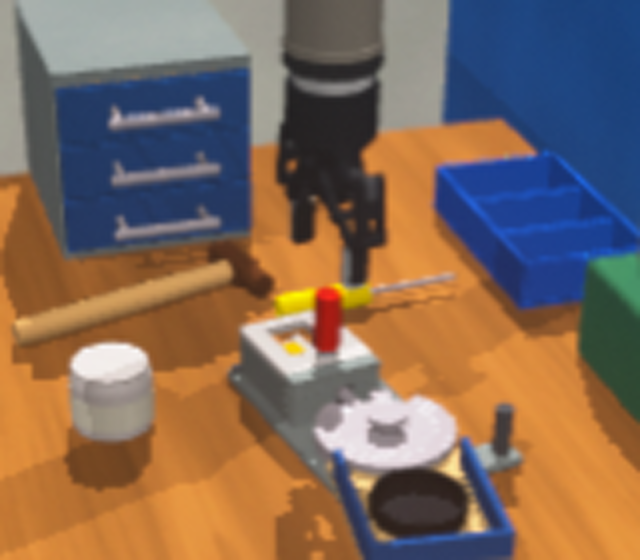

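The side crop shows the open fingers above the knob, which is at about (298,164). That is within 1 px of my estimate, so I'll descend and grip.

Request:
apply_moves(plan=[{"slide":[0.001,0,-0.03],"rot":[0,0,0],"hand":0.085},{"slide":[0,0,-0.03],"rot":[0,0,0],"hand":0.085},{"slide":[0,0,0],"rot":[0,0,0],"hand":0.06},{"slide":[0,0,0],"rot":[0,0,0],"hand":0.03},{"slide":[0,0,0],"rot":[0,0,0],"hand":0.01}])

```text
t: 2.25
eef_pos: [574.4, 223.1, 242.2]
orientation: [[-0.983, -0.184, 0.001], [-0.184, 0.983, 0.001], [-0.002, 0.001, -1.0]]
ft_force: [0.2, 0.4, 0.3]
finger_gap: 51.1
gripper_force: 0.0
```

Request:
apply_moves(plan=[{"slide":[0,0,0],"rot":[0,0,0],"hand":0.01},{"slide":[0,0,0],"rot":[0,0,0],"hand":0.01},{"slide":[0,0,0],"rot":[0,0,0],"hand":0.01},{"slide":[0,0,0],"rot":[0,0,0],"hand":0.01}])

```text
t: 2.58
eef_pos: [574.6, 223.7, 242.9]
orientation: [[-0.983, -0.184, 0.003], [-0.184, 0.983, 0.003], [-0.003, 0.002, -1.0]]
ft_force: [-2.2, 2.6, 5.7]
finger_gap: 22.8
gripper_force: 58.9
```

Request:
apply_moves(plan=[{"slide":[-0.0022,0.0118,0],"rot":[0,0,0],"hand":0.01},{"slide":[-0.0022,0.0118,0],"rot":[0,0,0],"hand":0.01},{"slide":[-0.0022,0.0118,0],"rot":[0,0,0],"hand":0.01},{"slide":[-0.0022,0.0118,0],"rot":[0,0,0],"hand":0.01},{"slide":[0,0,0],"rot":[0,0,0],"hand":0.01}])

```text
t: 3.0
eef_pos: [566.6, 268.1, 242.5]
orientation: [[-0.983, -0.183, 0.003], [-0.183, 0.983, -0.003], [-0.003, -0.003, -1.0]]
ft_force: [0.8, -11.7, 7.8]
finger_gap: 22.8
gripper_force: 59.4
```

Request:
apply_moves(plan=[{"slide":[0,0,0],"rot":[0,0,0],"hand":0.01},{"slide":[0,0,0],"rot":[0,0,0],"hand":0.01}])

```text
t: 3.17
eef_pos: [567.3, 265.3, 242.5]
orientation: [[-0.984, -0.18, 0.003], [-0.18, 0.984, -0.005], [-0.002, -0.005, -1.0]]
ft_force: [1.0, -11.2, 8.1]
finger_gap: 22.9
gripper_force: 59.6
```

Request:
apply_moves(plan=[{"slide":[-0.001,0.005,0],"rot":[0,0,0],"hand":0.01},{"slide":[0,0,0],"rot":[0,0,0],"hand":0.01},{"slide":[0,0,0],"rot":[0,0,0],"hand":0.01},{"slide":[0,0,0],"rot":[0,0,0],"hand":0.01}])

```text
t: 3.5
eef_pos: [566.5, 269.8, 242.5]
orientation: [[-0.984, -0.179, 0.003], [-0.179, 0.984, -0.005], [-0.002, -0.005, -1.0]]
ft_force: [0.6, -11.4, 8.7]
finger_gap: 22.7
gripper_force: 59.5
```

Run:
```python
from h import *
for i in range(3):
    s=snap('top'); r=read_state(); print(r['eef_pos'],r['ft_force'])
```

```text
[566.5000122  269.80168419 242.50150991] [  0.56918648 -11.62201415   8.02956384]
[566.48616415 269.81072492 242.49181419] [  2.10287782 -13.04607275   7.94763779]
[566.51643974 269.79753926 242.5046473 ] [  0.8545727  -11.06149568   8.24672443]
```

Request:
apply_moves(plan=[{"slide":[0,0.001,0],"rot":[0,0,0],"hand":0.01},{"slide":[-0.008,-0.0015,0],"rot":[0,0,0],"hand":0.01},{"slide":[-0.008,-0.0015,0],"rot":[0,0,0],"hand":0.01},{"slide":[-0.008,-0.0015,0],"rot":[0,0,0],"hand":0.01},{"slide":[0,0,0],"rot":[0,0,0],"hand":0.01}])

```text
t: 4.07
eef_pos: [542.4, 266.3, 242.6]
orientation: [[-0.984, -0.179, 0.005], [-0.179, 0.984, -0.004], [-0.004, -0.005, -1.0]]
ft_force: [3.1, -12.6, 5.2]
finger_gap: 22.7
gripper_force: 59.3
```

Request:
apply_moves(plan=[{"slide":[0,0,0],"rot":[0,0,0],"hand":0.01},{"slide":[0,0,0],"rot":[0,0,0],"hand":0.01}])

```text
t: 4.23
eef_pos: [542.6, 266.3, 242.5]
orientation: [[-0.984, -0.179, 0.004], [-0.179, 0.984, -0.005], [-0.003, -0.005, -1.0]]
ft_force: [3.7, -11.4, 7.6]
finger_gap: 22.3
gripper_force: 59.5
```

Request:
apply_moves(plan=[{"slide":[-0.001,0,0],"rot":[0,0,0],"hand":0.01},{"slide":[0.0012,-0.0065,0],"rot":[0,0,0],"hand":0.01},{"slide":[0.0012,-0.0065,0],"rot":[0,0,0],"hand":0.01},{"slide":[0,0,0],"rot":[0,0,0],"hand":0.01},{"slide":[0,0,0],"rot":[0,0,0],"hand":0.01}])

```text
t: 4.65
eef_pos: [544.2, 254.8, 242.6]
orientation: [[-0.984, -0.18, 0.005], [-0.18, 0.984, -0.002], [-0.005, -0.003, -1.0]]
ft_force: [5.3, -9.2, 6.8]
finger_gap: 22.8
gripper_force: 60.3
```

Request:
apply_moves(plan=[{"slide":[0.0005,-0.003,0],"rot":[0,0,0],"hand":0.01},{"slide":[0,0,0],"rot":[0,0,0],"hand":0.01},{"slide":[0,0,0],"rot":[0,0,0],"hand":0.05},{"slide":[0,0,0],"rot":[0,0,0],"hand":0.085},{"slide":[0,0,0],"rot":[0,0,0],"hand":0.085}])

```text
t: 5.07
eef_pos: [541.4, 255.5, 240.4]
orientation: [[-0.983, -0.184, -0.002], [-0.184, 0.983, 0.0], [0.001, 0.0, -1.0]]
ft_force: [-0.1, -0.2, -0.3]
finger_gap: 58.0
gripper_force: 0.0
```

Request:
apply_moves(plan=[{"slide":[0,0,0],"rot":[0,0,0],"hand":0.085},{"slide":[0,0,0],"rot":[0,0,0],"hand":0.085},{"slide":[0,0,0.03],"rot":[0,0,0],"hand":0.085},{"slide":[0,0,0.03],"rot":[0,0,0],"hand":0.085},{"slide":[0,0,0],"rot":[0,0,0],"hand":0.085}])

```text
t: 5.48
eef_pos: [543.9, 255.9, 305.9]
orientation: [[-0.983, -0.183, 0.007], [-0.183, 0.983, 0.004], [-0.008, 0.003, -1.0]]
ft_force: [1.0, 0.9, -0.3]
finger_gap: 84.7
gripper_force: 0.0
```

Run:
```python
from h import *
r=read_state(); print(r['eef_pos'],r['ft_force'],r['finger_gap'])
s=snap('side'); im=s['pixels'][:,:,::-1]
home=np.array([574,222.5]);u=np.array([-.186,.983]);w=np.array([-.983,-.186])
for i,a in((0,0),(35,24),(35,0),(16,0)):
    print(i,a,proj(s,[*(home+u*i+w*a),86]))
hsv=cv2.cvtColor(im,cv2.COLOR_BGR2HSV)
red=(((hsv[...,0]<8)|(hsv[...,0]>172))&(hsv[...,1]>150)&(hsv[...,2]>80))
ys,xs=np.nonzero(red[135:185,270:325]); print(np.mean(xs)+270,np.mean(ys)+135,len(xs))
```

```text
[543.87092386 255.86208637 305.85298642] [ 1.02414198  0.92002419 -0.30589703] 84.7354887359632
0 0 (np.float64(297.98023830897563), np.float64(164.90166381859513))
35 24 (np.float64(287.0576106303035), np.float64(161.98028069167952))
35 0 (np.float64(293.200482556481), np.float64(160.4964371325862))
16 0 (np.float64(295.77319360836145), np.float64(162.86708957937742))
287.3723404255319 161.29787234042553 94
```

The pin is parked: the knob is seen at (287,161) and predicted at (287,162). I'll close the fingers and go to the push corner.

Request:
apply_moves(plan=[{"slide":[-0.0067,-0.034,0],"rot":[0,0,-0.1],"hand":0.04},{"slide":[-0.0067,-0.034,0],"rot":[0,0,-0.1],"hand":0},{"slide":[-0.0067,-0.034,0],"rot":[0,0,-0.1],"hand":0},{"slide":[-0.0067,-0.034,0],"rot":[0,0,0],"hand":0},{"slide":[-0.0067,-0.034,0],"rot":[0,0,0],"hand":0}])

```text
t: 5.95
eef_pos: [507.7, 83.5, 299.9]
orientation: [[-0.993, 0.115, -0.001], [0.115, 0.993, -0.001], [0.001, -0.001, -1.0]]
ft_force: [-0.0, -0.1, -0.6]
finger_gap: 24.9
gripper_force: 0.0
```

Request:
apply_moves(plan=[{"slide":[-0.0067,-0.034,0],"rot":[0,0,0],"hand":0},{"slide":[-0.0067,-0.034,0],"rot":[0,0,0],"hand":0},{"slide":[-0.0067,-0.034,0],"rot":[0,0,0],"hand":0},{"slide":[0,0,0],"rot":[0,0,0],"hand":0},{"slide":[0,0,0],"rot":[0,0,0],"hand":0}])

```text
t: 6.37
eef_pos: [487.8, -19.1, 300.1]
orientation: [[-0.993, 0.12, -0.001], [0.12, 0.993, -0.001], [0.001, -0.001, -1.0]]
ft_force: [0.4, 0.8, 0.2]
finger_gap: -0.1
gripper_force: 0.0
```

Request:
apply_moves(plan=[{"slide":[0,0,-0.031],"rot":[0,0,0],"hand":0},{"slide":[0,0,-0.031],"rot":[0,0,0],"hand":0},{"slide":[0,0,-0.031],"rot":[0,0,0],"hand":0},{"slide":[0,0,0],"rot":[0,0,0],"hand":0},{"slide":[0,0,0],"rot":[0,0,0],"hand":0}])

```text
t: 6.78
eef_pos: [488.1, -15.9, 206.5]
orientation: [[-0.994, 0.114, -0.004], [0.114, 0.994, 0.0], [0.004, -0.0, -1.0]]
ft_force: [0.3, 0.1, -0.0]
finger_gap: -0.2
gripper_force: 0.0
```

Request:
apply_moves(plan=[{"slide":[0.011,-0.001,0],"rot":[0,0,0],"hand":0},{"slide":[0.011,-0.001,0],"rot":[0,0,0],"hand":0},{"slide":[0.0137,-0.007,0],"rot":[0,0,0.0873],"hand":0},{"slide":[0.0132,-0.0055,0],"rot":[0,0,0.0873],"hand":0},{"slide":[0.0137,-0.0043,0],"rot":[0,0,0.0873],"hand":0}])

```text
t: 7.2
eef_pos: [552.3, -35.5, 210.0]
orientation: [[-0.989, -0.151, 0.002], [-0.151, 0.989, 0.0], [-0.002, -0.0, -1.0]]
ft_force: [-0.2, 0.7, -0.5]
finger_gap: 0.1
gripper_force: 0.4
```

Request:
apply_moves(plan=[{"slide":[0.0139,-0.0031,0],"rot":[0,0,0.0873],"hand":0},{"slide":[0.0142,-0.0019,0],"rot":[0,0,0.0873],"hand":0},{"slide":[0.0143,-0.0006,0],"rot":[0,0,0.0873],"hand":0},{"slide":[0.0143,0.0006,0],"rot":[0,0,0.0873],"hand":0},{"slide":[0.007,0.001,0],"rot":[0,0,0.0436],"hand":0}])

```text
t: 7.62
eef_pos: [617.2, -39.6, 210.5]
orientation: [[-0.856, -0.517, 0.004], [-0.517, 0.856, -0.0], [-0.003, -0.002, -1.0]]
ft_force: [-0.9, -1.2, 0.6]
finger_gap: 0.1
gripper_force: 0.7
```

Request:
apply_moves(plan=[{"slide":[0.007,0.001,0],"rot":[0,0,0.0436],"hand":0},{"slide":[0.007,0.0015,0],"rot":[0,0,0.0436],"hand":0},{"slide":[0.005,0.0013,0],"rot":[0,0,0.03],"hand":0},{"slide":[0,0,0],"rot":[0,0,0],"hand":0},{"slide":[0,0,0],"rot":[0,0,0],"hand":0}])

```text
t: 8.03
eef_pos: [634.1, -36.3, 209.2]
orientation: [[-0.793, -0.61, 0.001], [-0.61, 0.793, -0.001], [-0.0, -0.001, -1.0]]
ft_force: [-1.2, -2.2, 1.2]
finger_gap: -0.0
gripper_force: 1.2
```

Run:
```python
from h import *
s=snap('top'); im=s['pixels'][:,:,::-1]
cv2.imwrite('pics/c4.png',cv2.resize(im[85:215,150:350],None,fx=4,fy=4,interpolation=cv2.INTER_CUBIC))
```

```text
(no output)
```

View pics/c4.png

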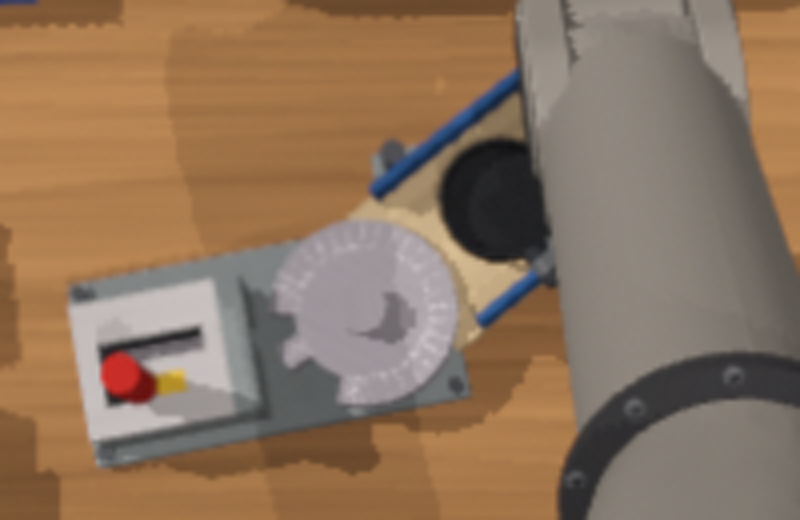

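The crop shows the tray wall against the post at about (390,160), heading −50.9° against −50.7° expected at the stop. The knob is still parked at (125,375). I'll press a little more, then back off.

Request:
apply_moves(plan=[{"slide":[0.005,0.004,0],"rot":[0,0,0],"hand":0},{"slide":[0,0,0],"rot":[0,0,0],"hand":0},{"slide":[0,0,0],"rot":[0,0,0],"hand":0},{"slide":[0,0,0],"rot":[0,0,0],"hand":0}])

```text
t: 8.42
eef_pos: [635.9, -35.4, 207.7]
orientation: [[-0.794, -0.608, -0.009], [-0.608, 0.794, -0.005], [0.01, 0.002, -1.0]]
ft_force: [-13.8, -8.1, 11.4]
finger_gap: 0.2
gripper_force: 8.1
```

Request:
apply_moves(plan=[{"slide":[-0.015,-0.012,0],"rot":[0,0,0],"hand":0},{"slide":[-0.015,-0.012,0],"rot":[0,0,0],"hand":0},{"slide":[-0.01,-0.008,0.035],"rot":[0,0,0],"hand":0},{"slide":[0,0,0.035],"rot":[0,0,0],"hand":0},{"slide":[0,0,0.035],"rot":[0,0,0],"hand":0}])

```text
t: 8.83
eef_pos: [598.3, -64.5, 314.1]
orientation: [[-0.793, -0.609, -0.0], [-0.609, 0.793, 0.0], [0.0, 0.0, -1.0]]
ft_force: [0.7, -0.2, 1.0]
finger_gap: -0.3
gripper_force: 0.0
```

Request:
apply_moves(plan=[{"slide":[-0.006,0.0353,0],"rot":[0,0,-0.1175],"hand":0.085},{"slide":[-0.006,0.0353,0],"rot":[0,0,-0.1175],"hand":0.085},{"slide":[-0.006,0.0353,0],"rot":[0,0,-0.1175],"hand":0.085},{"slide":[-0.006,0.0353,0],"rot":[0,0,-0.1175],"hand":0.085},{"slide":[-0.006,0.0353,0],"rot":[0,0,0],"hand":0.085}])

```text
t: 9.25
eef_pos: [568.5, 114.8, 313.7]
orientation: [[-0.984, -0.179, 0.002], [-0.179, 0.984, 0.001], [-0.002, 0.001, -1.0]]
ft_force: [0.2, 1.2, 0.1]
finger_gap: 60.4
gripper_force: 0.0
```

Request:
apply_moves(plan=[{"slide":[-0.006,0.0353,0],"rot":[0,0,0],"hand":0.085},{"slide":[-0.006,0.0353,0],"rot":[0,0,0],"hand":0.085},{"slide":[-0.006,0.0353,0],"rot":[0,0,0],"hand":0.085},{"slide":[-0.006,0.0353,0],"rot":[0,0,0],"hand":0.085},{"slide":[0,0,0],"rot":[0,0,0],"hand":0.085}])

```text
t: 9.67
eef_pos: [542.0, 263.4, 313.7]
orientation: [[-0.981, -0.196, 0.001], [-0.196, 0.981, 0.007], [-0.002, 0.007, -1.0]]
ft_force: [-0.8, 1.9, 0.1]
finger_gap: 85.2
gripper_force: 0.0
```

Run:
```python
from h import *
s=snap('side');s=snap('side');s=snap('side'); im=s['pixels'][:,:,::-1]; r=read_state(); print(r['eef_pos'],r['orientation'][:,1])
hsv=cv2.cvtColor(im,cv2.COLOR_BGR2HSV)
red=(((hsv[...,0]<8)|(hsv[...,0]>172))&(hsv[...,1]>150)&(hsv[...,2]>80))
ys,xs=np.nonzero(red[135:185,270:325]); print(np.mean(xs)+270,np.mean(ys)+135,len(xs))
```

```text
[544.76357626 254.17703721 313.10275572] [-1.86209265e-01  9.82510076e-01  2.44287442e-04]
287.4 161.22105263157894 95
```

Right above the parked knob. Next is down 72 mm, grip, and pull back.

Request:
apply_moves(plan=[{"slide":[0,0,-0.036],"rot":[0,0,0],"hand":0.085},{"slide":[0,0,-0.036],"rot":[0,0,0],"hand":0.085},{"slide":[0,0,0],"rot":[0,0,0],"hand":0.05},{"slide":[0,0,0],"rot":[0,0,0],"hand":0.01},{"slide":[0,0,0],"rot":[0,0,0],"hand":0.01}])

```text
t: 10.23
eef_pos: [545.9, 252.8, 242.3]
orientation: [[-0.983, -0.183, 0.002], [-0.183, 0.983, 0.0], [-0.002, 0.0, -1.0]]
ft_force: [0.8, 0.1, 0.0]
finger_gap: 51.1
gripper_force: 0.0
```

Request:
apply_moves(plan=[{"slide":[0,0,0],"rot":[0,0,0],"hand":0.01},{"slide":[0,0,0],"rot":[0,0,0],"hand":0.01},{"slide":[0,0,0],"rot":[0,0,0],"hand":0.01},{"slide":[0,0,0],"rot":[0,0,0],"hand":0.01}])

```text
t: 10.57
eef_pos: [545.9, 254.1, 242.9]
orientation: [[-0.983, -0.185, 0.004], [-0.185, 0.983, 0.002], [-0.004, 0.001, -1.0]]
ft_force: [0.1, 0.5, 8.2]
finger_gap: 23.0
gripper_force: 58.6
```

Request:
apply_moves(plan=[{"slide":[-0.0011,0.006,0],"rot":[0,0,0],"hand":0.01},{"slide":[-0.0011,0.006,0],"rot":[0,0,0],"hand":0.01},{"slide":[-0.0008,0.004,0],"rot":[0,0,0],"hand":0.01},{"slide":[0,0,0],"rot":[0,0,0],"hand":0.01},{"slide":[0,0,0],"rot":[0,0,0],"hand":0.01}])

```text
t: 10.98
eef_pos: [544.2, 265.7, 242.6]
orientation: [[-0.983, -0.181, 0.004], [-0.182, 0.983, -0.004], [-0.003, -0.005, -1.0]]
ft_force: [2.4, -11.4, 9.6]
finger_gap: 22.6
gripper_force: 59.4
```

Request:
apply_moves(plan=[{"slide":[0,0.001,0],"rot":[0,0,0],"hand":0.01},{"slide":[0.008,0.0015,0],"rot":[0,0,0],"hand":0.01},{"slide":[0.008,0.0015,0],"rot":[0,0,0],"hand":0.01},{"slide":[0.008,0.0015,0],"rot":[0,0,0],"hand":0.01},{"slide":[0,0,0],"rot":[0,0,0],"hand":0.01}])

```text
t: 11.4
eef_pos: [568.1, 270.5, 242.5]
orientation: [[-0.984, -0.181, 0.001], [-0.181, 0.984, -0.006], [0.001, -0.006, -1.0]]
ft_force: [-1.4, -13.2, 13.5]
finger_gap: 22.4
gripper_force: 59.8
```

Request:
apply_moves(plan=[{"slide":[0,0,0],"rot":[0,0,0],"hand":0.01},{"slide":[0,0,0],"rot":[0,0,0],"hand":0.01}])

```text
t: 11.57
eef_pos: [567.8, 270.4, 242.6]
orientation: [[-0.984, -0.181, 0.002], [-0.181, 0.983, -0.006], [-0.001, -0.006, -1.0]]
ft_force: [-0.9, -13.5, 10.9]
finger_gap: 22.7
gripper_force: 59.7
```

Request:
apply_moves(plan=[{"slide":[0.0021,-0.0113,0],"rot":[0,0,0],"hand":0.01},{"slide":[0.0021,-0.0113,0],"rot":[0,0,0],"hand":0.01},{"slide":[0.0021,-0.0113,0],"rot":[0,0,0],"hand":0.01},{"slide":[0.0021,-0.0113,0],"rot":[0,0,0],"hand":0.01},{"slide":[0,0,0],"rot":[0,0,0],"hand":0.01}])

```text
t: 11.98
eef_pos: [575.7, 225.8, 242.7]
orientation: [[-0.984, -0.181, 0.002], [-0.181, 0.984, -0.002], [-0.001, -0.003, -1.0]]
ft_force: [-0.6, -6.4, 10.4]
finger_gap: 23.0
gripper_force: 59.9
```

Request:
apply_moves(plan=[{"slide":[0,0,0],"rot":[0,0,0],"hand":0.05},{"slide":[0,0,0],"rot":[0,0,0],"hand":0.085},{"slide":[0,0,0],"rot":[0,0,0],"hand":0.085},{"slide":[0,0,0],"rot":[0,0,0],"hand":0.085},{"slide":[0,0,0],"rot":[0,0,0],"hand":0.085}])

```text
t: 12.4
eef_pos: [574.1, 230.4, 240.7]
orientation: [[-0.983, -0.186, -0.0], [-0.186, 0.983, 0.0], [0.0, 0.0, -1.0]]
ft_force: [-0.4, -0.1, -0.3]
finger_gap: 81.5
gripper_force: 0.0
```

Request:
apply_moves(plan=[{"slide":[0,0,0.035],"rot":[0,0,0],"hand":0.085},{"slide":[0,0,0.035],"rot":[0,0,0],"hand":0.085},{"slide":[0,0,0.035],"rot":[0,0,0],"hand":0.085},{"slide":[0,0,0],"rot":[0,0,0],"hand":0.085}])

```text
t: 12.73
eef_pos: [576.3, 231.1, 353.0]
orientation: [[-0.983, -0.185, 0.01], [-0.185, 0.983, 0.005], [-0.011, 0.003, -1.0]]
ft_force: [1.5, 0.4, 0.7]
finger_gap: 85.3
gripper_force: 0.0
```

Run:
```python
from h import *
s=snap('side'); im=s['pixels'][:,:,::-1]; r=read_state(); print(r['eef_pos'],r['orientation'][:,1])
hsv=cv2.cvtColor(im,cv2.COLOR_BGR2HSV)
red=(((hsv[...,0]<8)|(hsv[...,0]>172))&(hsv[...,1]>150)&(hsv[...,2]>80))
ys,xs=np.nonzero(red[135:185,270:325]); print(np.mean(xs)+270,np.mean(ys)+135,len(xs))
```

```text
[575.5448775  230.80188529 349.97179961] [-0.18546294  0.9826484   0.00237116]
298.3370786516854 164.3932584269663 89
```

The pin is home: the knob is back at (298.3,164.4), its original pixel. Over to the white spool.

Request:
apply_moves(plan=[{"slide":[-0.0038,-0.04,0],"rot":[0,0,0],"hand":0.085},{"slide":[-0.0038,-0.04,0],"rot":[0,0,0],"hand":0.085},{"slide":[-0.0038,-0.04,0],"rot":[0,0,0],"hand":0.085},{"slide":[-0.0038,-0.04,0],"rot":[0,0,0],"hand":0.085},{"slide":[-0.0038,-0.04,0],"rot":[0,0,0],"hand":0.085}])

```text
t: 13.2
eef_pos: [554.5, 28.3, 344.7]
orientation: [[-0.983, -0.186, -0.001], [-0.186, 0.983, -0.0], [0.001, 0.0, -1.0]]
ft_force: [0.2, 0.2, 0.3]
finger_gap: 85.1
gripper_force: 0.0
```

Request:
apply_moves(plan=[{"slide":[-0.0038,-0.04,0],"rot":[0,0,0],"hand":0.085},{"slide":[-0.0038,-0.04,0],"rot":[0,0,0],"hand":0.085},{"slide":[-0.0038,-0.04,0],"rot":[0,0,0],"hand":0.085},{"slide":[-0.0038,-0.04,0],"rot":[0,0,0],"hand":0.085},{"slide":[-0.0038,-0.04,0],"rot":[0,0,0],"hand":0.085}])

```text
t: 13.62
eef_pos: [535.5, -171.7, 344.8]
orientation: [[-0.983, -0.186, -0.001], [-0.186, 0.983, 0.0], [0.001, 0.001, -1.0]]
ft_force: [1.0, -0.2, 0.1]
finger_gap: 85.0
gripper_force: 0.0
```

Request:
apply_moves(plan=[{"slide":[-0.0038,-0.04,0],"rot":[0,0,0],"hand":0.085},{"slide":[-0.0038,-0.04,0],"rot":[0,0,0],"hand":0.085},{"slide":[-0.0038,-0.04,0],"rot":[0,0,0],"hand":0.085},{"slide":[-0.0038,-0.04,0],"rot":[0,0,0],"hand":0.085},{"slide":[-0.0038,-0.04,0],"rot":[0,0,0],"hand":0.085}])

```text
t: 14.03
eef_pos: [516.7, -371.6, 344.5]
orientation: [[-0.983, -0.186, -0.001], [-0.186, 0.983, 0.001], [0.001, 0.001, -1.0]]
ft_force: [1.1, 0.8, 0.0]
finger_gap: 85.3
gripper_force: 0.0
```

Request:
apply_moves(plan=[{"slide":[0,0,0],"rot":[0,0,0],"hand":0.085},{"slide":[0,0,0],"rot":[0,0,0],"hand":0.085},{"slide":[0,0,0],"rot":[0,0,0],"hand":0.085}])

```text
t: 14.28
eef_pos: [517.3, -369.5, 344.5]
orientation: [[-0.983, -0.185, -0.002], [-0.185, 0.983, 0.002], [0.001, 0.002, -1.0]]
ft_force: [0.9, 1.6, 0.7]
finger_gap: 84.9
gripper_force: 0.0
```

Run:
```python
from h import *
s=snap('side','pics/side5.png'); r=read_state(); print(r['eef_pos'],r['orientation'][:,1])
print('side exp',proj(s,[518,-371,120]),proj(s,[518,-371,0]))
s=snap('top','pics/top5.png'); im=s['pixels'][:,:,::-1]
hsv=cv2.cvtColor(im,cv2.COLOR_BGR2HSV)
dk=(hsv[...,2]<60).astype(np.uint8)*255
u,v=map(int,proj(s,[663,36,42])); m=np.zeros_like(dk); m[v-25:v+25,u-25:u+25]=dk[v-25:v+25,u-25:u+25]
n,l,st,c=cv2.connectedComponentsWithStats(m)
for i in range(1,n):
    if st[i,4]>100: print((u,v),c[i],st[i],onz(s,*c[i],44))
```

```text
[ 517.7883219  -368.63458283  344.72094132] [-0.18678754  0.9823985   0.00189715]
side exp (np.float64(355.754443728454), np.float64(282.62247768851273)) (np.float64(350.00982031112807), np.float64(318.0646507134678))
(274, 133) [275.06344828 134.45793103] [260 120  31  30 725] [659.90945952  33.58966052  44.        ]
```

View pics/side5.png

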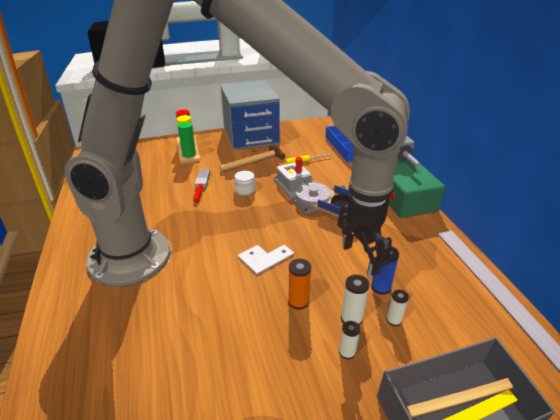

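View pics/top5.png

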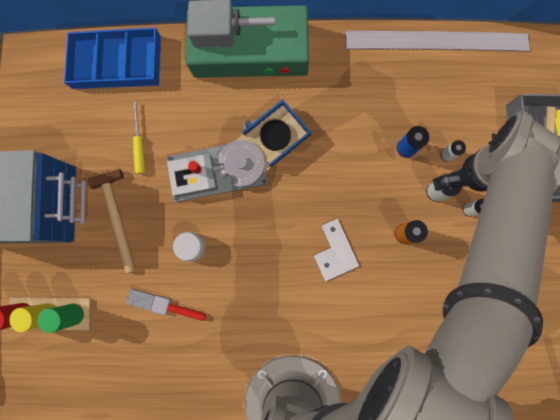

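The side view shows the white spool's top at (357,284), about 1 px from the projection, with clear room for the fingers. The top view shows the tray locked at its stop, with the cup at (275.5,134.5), roughly (661,34.5). Now I'll grasp.

Request:
apply_moves(plan=[{"slide":[0.001,-0.002,-0.037],"rot":[0,0,0],"hand":0.085},{"slide":[0,0,-0.037],"rot":[0,0,0],"hand":0.085},{"slide":[0,0,-0.036],"rot":[0,0,0],"hand":0.085},{"slide":[0,0,0],"rot":[0,0,0],"hand":0.085},{"slide":[0,0,0],"rot":[0,0,0],"hand":0.07}])

```text
t: 14.8
eef_pos: [518.3, -370.3, 234.4]
orientation: [[-0.982, -0.187, -0.004], [-0.187, 0.982, 0.003], [0.003, 0.003, -1.0]]
ft_force: [0.1, -0.3, 1.5]
finger_gap: 75.4
gripper_force: 0.0
```

Request:
apply_moves(plan=[{"slide":[0,0,0],"rot":[0,0,0],"hand":0.06},{"slide":[0,0,0],"rot":[0,0,0],"hand":0.05},{"slide":[0,0,0],"rot":[0,0,0],"hand":0.035},{"slide":[0,0,0],"rot":[0,0,0],"hand":0.035},{"slide":[0,0,0],"rot":[0,0,0],"hand":0.035}])

```text
t: 15.22
eef_pos: [519.5, -372.4, 238.7]
orientation: [[-0.983, -0.185, 0.004], [-0.185, 0.983, -0.002], [-0.004, -0.003, -1.0]]
ft_force: [-0.5, 1.3, 7.2]
finger_gap: 51.0
gripper_force: 60.8
```

Request:
apply_moves(plan=[{"slide":[0,0,0.01],"rot":[0,0,0],"hand":0.035},{"slide":[0,0,0.02],"rot":[0,0,0],"hand":0.035},{"slide":[0,0,0.02],"rot":[0,0,0],"hand":0.035},{"slide":[0,0,0.035],"rot":[0,0,0],"hand":0.035},{"slide":[0,0,0.035],"rot":[0,0,0],"hand":0.035}])

```text
t: 15.63
eef_pos: [517.6, -371.9, 357.2]
orientation: [[-0.983, -0.185, -0.002], [-0.185, 0.983, 0.001], [0.001, 0.001, -1.0]]
ft_force: [0.7, -0.1, -2.7]
finger_gap: 51.1
gripper_force: 61.7
```

Request:
apply_moves(plan=[{"slide":[0,0,0.015],"rot":[0,0,0],"hand":0.035},{"slide":[0,0.01,0.015],"rot":[0,0,0],"hand":0.035},{"slide":[0.007,0.02,0],"rot":[0,0,0],"hand":0.035},{"slide":[0.01,0.029,0],"rot":[0,0,0],"hand":0.035},{"slide":[0.01,0.029,0],"rot":[0,0,0],"hand":0.035}])

```text
t: 16.05
eef_pos: [544.6, -283.1, 386.3]
orientation: [[-0.983, -0.183, -0.0], [-0.183, 0.983, 0.0], [0.0, 0.0, -1.0]]
ft_force: [0.2, 1.7, -2.9]
finger_gap: 50.7
gripper_force: 61.6
```

Request:
apply_moves(plan=[{"slide":[0.01,0.029,0],"rot":[0,0,0],"hand":0.035},{"slide":[0.01,0.029,0],"rot":[0,0,0],"hand":0.035},{"slide":[0.01,0.029,0],"rot":[0,0,0],"hand":0.035},{"slide":[0.01,0.029,0],"rot":[0,0,0],"hand":0.035},{"slide":[0.01,0.029,0],"rot":[0,0,0],"hand":0.035}])

```text
t: 16.47
eef_pos: [594.9, -136.9, 385.8]
orientation: [[-0.983, -0.185, -0.001], [-0.185, 0.983, 0.0], [0.001, 0.001, -1.0]]
ft_force: [-0.2, -1.4, -2.2]
finger_gap: 51.0
gripper_force: 61.6
```

Request:
apply_moves(plan=[{"slide":[0.01,0.029,0],"rot":[0,0,0],"hand":0.035},{"slide":[0.01,0.029,0],"rot":[0,0,0],"hand":0.035},{"slide":[0.01,0.029,0],"rot":[0,0,0],"hand":0.035},{"slide":[0.01,0.029,0],"rot":[0,0,0],"hand":0.035},{"slide":[0.01,0.029,0],"rot":[0,0,0],"hand":0.035}])

```text
t: 16.88
eef_pos: [644.7, 8.0, 385.8]
orientation: [[-0.983, -0.185, -0.001], [-0.185, 0.983, -0.0], [0.001, 0.0, -1.0]]
ft_force: [1.1, -0.9, -1.7]
finger_gap: 50.7
gripper_force: 61.6
```

Request:
apply_moves(plan=[{"slide":[0.008,0.02,0],"rot":[0,0,0],"hand":0.035},{"slide":[0.003,0.006,0],"rot":[0,0,0],"hand":0.035},{"slide":[0,0,0],"rot":[0,0,0],"hand":0.035},{"slide":[0,0,0],"rot":[0,0,0],"hand":0.035},{"slide":[0,0,0],"rot":[0,0,0],"hand":0.035}])

```text
t: 17.3
eef_pos: [655.7, 29.9, 385.7]
orientation: [[-0.983, -0.183, -0.001], [-0.183, 0.983, -0.001], [0.001, -0.001, -1.0]]
ft_force: [-1.1, -0.3, -2.4]
finger_gap: 50.9
gripper_force: 61.6
```

Request:
apply_moves(plan=[{"slide":[0.005,0.0045,-0.02],"rot":[0,0,0],"hand":0.035},{"slide":[0,0,-0.03],"rot":[0,0,0],"hand":0.035},{"slide":[0,0,-0.015],"rot":[0,0,0],"hand":0.035},{"slide":[0,0,0],"rot":[0,0,0],"hand":0.035},{"slide":[0,0,0],"rot":[0,0,0],"hand":0.035}])

```text
t: 17.72
eef_pos: [660.9, 34.6, 320.3]
orientation: [[-0.983, -0.183, -0.002], [-0.183, 0.983, -0.001], [0.002, -0.001, -1.0]]
ft_force: [0.8, 1.0, -1.0]
finger_gap: 50.7
gripper_force: 61.6
```

Run:
```python
from h import *
s=snap('side');s=snap('side'); im=s['pixels'][:,:,::-1];r=read_state();print(r['eef_pos'],r['ft_force'])
e=r['eef_pos'];b=e[2]-237
for n,P in dict(bot=[e[0],e[1],b],top=[e[0],e[1],b+120],cup=[661,34.5,46],cupm=[662.7,35.6,46]).items(): print(n,proj(s,P))
u,v=map(int,proj(s,[661,34.5,90]))
print(u-50,v-60); cv2.imwrite('pics/c6.png',cv2.resize(im[v-60:v+60,u-60:u+60],None,fx=5,fy=5,interpolation=cv2.INTER_CUBIC)[:600,:600])
```

```text
[661.84000095  35.28353543 322.37680578] [ 0.63086871 -0.78634768 -2.28616996]
bot (np.float64(343.2122044808131), np.float64(189.82599607778621))
top (np.float64(346.70155652930407), np.float64(155.43139841641784))
cup (np.float64(341.97561695884554), np.float64(200.49809775368394))
cupm (np.float64(342.33870782276404), np.float64(200.2280055684987))
293 128
```

View pics/c6.png

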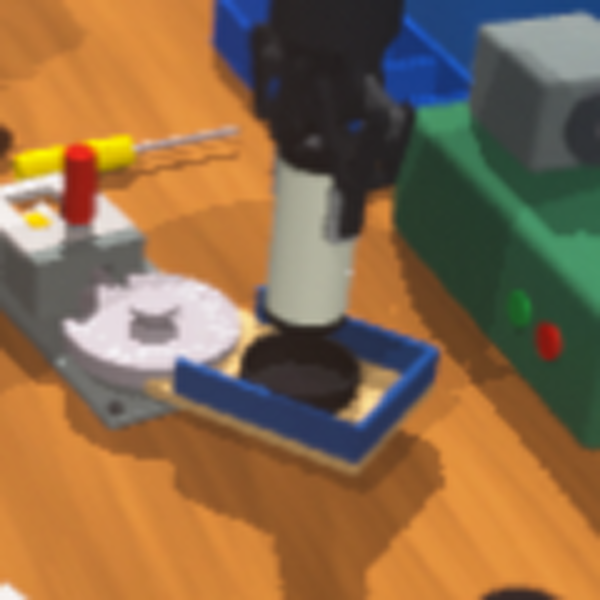

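The spool is upright over the cup: spool bottom at crop (305,315), cup rim centre at (301,367). Both are offset from prediction by the same +1 px, so they are aligned. Lowering.

Request:
apply_moves(plan=[{"slide":[0,0,-0.015],"rot":[0,0,0],"hand":0.035},{"slide":[0,0,-0.015],"rot":[0,0,0],"hand":0.035},{"slide":[0,0,-0.012],"rot":[0,0,0],"hand":0.035},{"slide":[0,0,-0.005],"rot":[0,0,0],"hand":0.035},{"slide":[0,0,0],"rot":[0,0,0],"hand":0.035}])

```text
t: 18.23
eef_pos: [661.1, 36.1, 273.1]
orientation: [[-0.983, -0.185, -0.001], [-0.185, 0.983, -0.0], [0.001, 0.0, -1.0]]
ft_force: [0.2, 0.4, -2.9]
finger_gap: 50.8
gripper_force: 61.6
```

Request:
apply_moves(plan=[{"slide":[0,0,-0.002],"rot":[0,0,0],"hand":0.035},{"slide":[0,0,0],"rot":[0,0,0],"hand":0.035},{"slide":[0,0,0],"rot":[0,0,0],"hand":0.035}])

```text
t: 18.48
eef_pos: [661.7, 36.3, 272.6]
orientation: [[-0.983, -0.185, 0.001], [-0.185, 0.983, 0.0], [-0.001, -0.0, -1.0]]
ft_force: [-0.4, 0.5, -2.0]
finger_gap: 51.0
gripper_force: 61.6
```

Request:
apply_moves(plan=[{"slide":[0,-0.001,-0.002],"rot":[0,0,0],"hand":0.035},{"slide":[0,0,0],"rot":[0,0,0],"hand":0.035},{"slide":[0,0,0],"rot":[0,0,0],"hand":0.035}])

```text
t: 18.73
eef_pos: [661.9, 36.0, 271.8]
orientation: [[-0.983, -0.185, 0.002], [-0.185, 0.983, 0.001], [-0.003, 0.001, -1.0]]
ft_force: [-2.3, 1.4, 6.3]
finger_gap: 50.7
gripper_force: 62.5
```

Request:
apply_moves(plan=[{"slide":[0,0,-0.001],"rot":[0,0,0],"hand":0.035},{"slide":[0,0,0],"rot":[0,0,0],"hand":0.035},{"slide":[0,0,0],"rot":[0,0,0],"hand":0.035}])

```text
t: 18.98
eef_pos: [662.0, 36.0, 271.7]
orientation: [[-0.983, -0.185, 0.003], [-0.185, 0.983, 0.001], [-0.003, 0.001, -1.0]]
ft_force: [-4.3, 1.4, 12.1]
finger_gap: 50.8
gripper_force: 63.2
```

Contact with the floor at TCP z 271.8, which puts the spool bottom at z ≈ 33. Releasing.

Request:
apply_moves(plan=[{"slide":[0,0,0.001],"rot":[0,0,0],"hand":0.035},{"slide":[0,0,0],"rot":[0,0,0],"hand":0.055},{"slide":[0,0,0],"rot":[0,0,0],"hand":0.065},{"slide":[0,0,0],"rot":[0,0,0],"hand":0.085},{"slide":[0,0,0],"rot":[0,0,0],"hand":0.085}])

```text
t: 19.4
eef_pos: [661.4, 35.1, 269.6]
orientation: [[-0.983, -0.185, 0.0], [-0.185, 0.983, -0.0], [0.0, -0.0, -1.0]]
ft_force: [0.1, 0.3, -0.0]
finger_gap: 84.2
gripper_force: 0.0
```

Request:
apply_moves(plan=[{"slide":[0,0,0],"rot":[0,0,0],"hand":0.085},{"slide":[0,0,0.02],"rot":[0,0,0],"hand":0.085},{"slide":[0,0,0.03],"rot":[0,0,0],"hand":0.085},{"slide":[0,0,0.035],"rot":[0,0,0],"hand":0.085},{"slide":[0,0,0.035],"rot":[0,0,0],"hand":0.085}])

```text
t: 19.82
eef_pos: [661.0, 35.2, 390.4]
orientation: [[-0.983, -0.185, -0.002], [-0.185, 0.983, -0.0], [0.002, 0.0, -1.0]]
ft_force: [1.8, 0.2, -0.9]
finger_gap: 85.0
gripper_force: 0.0
```

Request:
apply_moves(plan=[{"slide":[0,0,0.03],"rot":[0,0,0],"hand":0.085},{"slide":[-0.02,-0.035,0],"rot":[0,0,0],"hand":0.085},{"slide":[-0.02,-0.035,0],"rot":[0,0,0],"hand":0.085},{"slide":[-0.02,-0.035,0],"rot":[0,0,0],"hand":0.085},{"slide":[-0.02,-0.035,0],"rot":[0,0,0],"hand":0.085}])

```text
t: 20.23
eef_pos: [580.2, -106.0, 419.8]
orientation: [[-0.983, -0.185, 0.0], [-0.185, 0.983, -0.0], [-0.0, -0.0, -1.0]]
ft_force: [0.7, -0.9, -0.1]
finger_gap: 85.4
gripper_force: 0.0
```

Request:
apply_moves(plan=[{"slide":[-0.01,-0.035,0],"rot":[0,0,0],"hand":0.085},{"slide":[-0.01,-0.035,0],"rot":[0,0,0],"hand":0.085},{"slide":[0,-0.035,0],"rot":[0,0,0],"hand":0.085},{"slide":[0,0,0],"rot":[0,0,0],"hand":0.085},{"slide":[0,0,0],"rot":[0,0,0],"hand":0.085}])

```text
t: 20.65
eef_pos: [560.5, -212.5, 419.7]
orientation: [[-0.984, -0.18, -0.0], [-0.18, 0.984, -0.001], [0.0, -0.001, -1.0]]
ft_force: [-0.4, -0.0, -0.9]
finger_gap: 85.0
gripper_force: 0.0
```

Run:
```python
from h import *
s=snap('side'); im=s['pixels'][:,:,::-1]
u,v=map(int,proj(s,[661,34.5,90])); a=cv2.resize(im[v-60:v+60,u-60:u+60],None,fx=3.3,fy=3.3,interpolation=cv2.INTER_CUBIC)
t=snap('top'); jm=t['pixels'][:,:,::-1]; p,q=map(int,proj(t,[661,34.5,90])); b=cv2.resize(jm[q-60:q+60,p-60:p+60],None,fx=3.3,fy=3.3,interpolation=cv2.INTER_CUBIC)
cv2.imwrite('pics/c7.png',np.hstack([a,b]))
g=lambda s,x,y,z:proj(s,[x,y,z]); print((p-60,q-60),g(t,661.5,35,153),g(t,661.5,35,46))
dk=(cv2.cvtColor(jm,cv2.COLOR_BGR2HSV)[...,2]<60).astype(np.uint8); x,y=map(int,g(t,661.5,35,153))
n,l,st,c=cv2.connectedComponentsWithStats(dk[y-14:y+14,x-14:x+14]); i=1+np.argmax(st[1:,4]); cc=c[i]+[x-14,y-14]; print(cc,st[i],onz(t,*cc,153))
```

```text
(213, 69) (np.float64(272.4302639803187), np.float64(121.7579218398354)) (np.float64(274.45098297016284), np.float64(133.63435850308326))
[272.49444444 122.40833333] [  2   3  26  25 360] [660.00100866  34.86784515 153.        ]
```

View pics/c7.png

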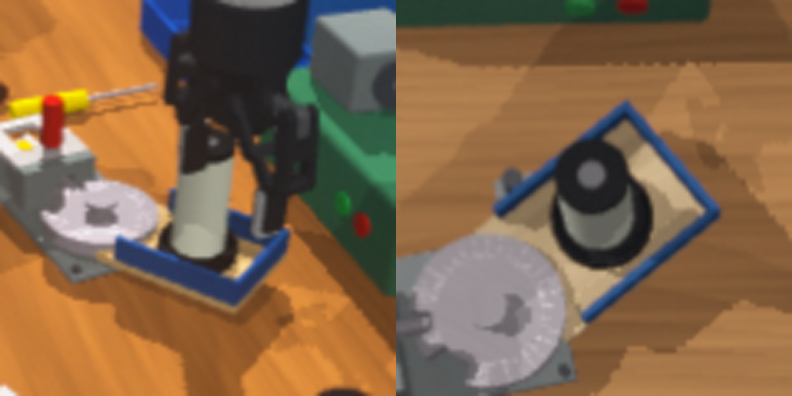

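The spool stands upright inside the cup, with its top at (660,34.9), which matches the cup centre. The pin is home, the tray is against its post, and the arm is clear.

```bash
python3 -c "
from workcell import *
print(read_state()['dq'].round(2)); print(finish_job())"
```

```text
[-1.08 -0.11 -0.92  0.16  0.11 -0.02  0.1 ]
the job is handed in; nothing more can be done
None
```

The job is handed in, with no verdict shown: the pin was parked, the tray pushed to its stop, the pin released fully home, and the white spool left standing upright in the cup with the arm clear.

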